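# Turn the field board over in the coach's ring binder

## Task

The coach's ring binder lies open on the red shelf, with its stiff field board lying plain white side up on the right-hand pages (right as the robot sees it, -y). With the fingertips or the outside of the fingers only, push the board up from under its yellow tab, turn it over the rings and press it down flat on the left-hand pages so that the green field faces up, then take the hand away. Do not pinch the board, do not flick or slam it, do not lift or shove the binder, and leave the bails, the coaster and the basket of balls where they are.

Things in the scene. Friction and masses are not known exactly. Their poses are not given: they have to be found in the camera images.
- binder: navy ring binder, loose but heavy (1.4 kg), lying open on the shelf. Origin: middle of the spine, on its underside (shelf height). x runs along the spine, away from the robot at yaw 0; +y is its left-hand side; z up. Cover 226 mm in x, reaching y = +-178 mm, 3 mm thick. On either side a solid page block, 210 mm in x, from 17 to 165 mm out from the spine line, its top 31.5 mm up
- ring_mid (a point): point on the line through the ring centres, about which the board turns: 34 mm above the binder's origin, the line along the binder's x. Two steel rings (52 mm across, 4 mm wire) stand at x = -40 and +40 mm from it; their tops are 62 mm above the shelf
- board (a joint): angle (rad) of the stiff field board about the ring line: 0 = flat on the right-hand (-y) pages, green-bordered white side up; pi/2 upright; pi = flat on the left-hand (+y) pages, green side up. 210 mm in x, from 17 to 165 mm out from the ring line, 4 mm thick (its mid-plane holds that line), 80 g. It drags on the rings: it stays at any angle where it is left and turns with 1 to 2 N at the tab
- board_tab (a point): middle of the outer edge of the board's yellow tab, at half its thickness: 192 mm out from the ring line, 30 mm to the binder's -x side of its middle; turns with the board. Tab 70 mm along the spine, 27 mm deep, 4 mm thick; its outer 14 mm overhang the cover's edge with only the shelf below (underside 32 mm above the shelf when flat)
- bail_a: bystander: turned wooden bail, 110 mm long, 17 mm thick in the middle, lying on the shelf beyond the binder; origin at its middle, on the underside as built
- bail_b: bystander: a second bail like bail_a
- coaster: bystander: round blue ceramic coaster, 96 mm across, 10 mm high, beyond the binder; origin at the centre of its underside
- basket: bystander: green plastic ball basket, 172 x 100 mm, 90 mm high, to the left (+y) of the binder, holding two white balls; origin at the centre of its underside
- ball_a_center (a point): bystander: centre of a white ball, 72 mm across, in the basket
- ball_b_center (a point): bystander: centre of the other white ball in the basket

How it is judged (in metres and radians):
On the way, in this order (a step that is already met when the one before it is completed fails the run):
1. the board has been raised off the right-hand pages (value of joint board above 0.5 rad), for 0.05 s.
2. the board has been brought over the top of the rings (value of joint board above 1.75 rad), for 0.05 s.
At the end, for the whole second after the job is handed in: the board lies green side up on the left-hand pages, within 0.06 rad (about 11 mm at the tab) of flat, at rest; the binder lies flat within 25 mm of where it was, and the bails, coaster and basket within 20 mm, and the balls within 30 mm, of where they were (value of joint board above 3.08 rad and velocity of joint board between -0.05 and 0.05 rad/s and height (world z) of board_tab below 0.047 m and distance of binder from where it was at the start of the episode below 0.025 m and angle between binder's own z axis and vertical below 0.05 rad and linear speed of binder below 0.01 m/s and distance of each of bail_a, bail_b, coaster, basket from where it was at the start of the episode below 0.02 m and distance of each of ball_a_center, ball_b_center from where it was at the start of the episode below 0.03 m); the robot touches nothing.
It fails at once if the board is pinched by its faces or edges: both of its layers, white and green, pressed by the fingers at once, over 2.5 N each ((contact force between the fingers and board_c0 above 2.5 N or contact force between the fingers and board_c1 above 2.5 N) and (contact force between the fingers and board_c2 above 2.5 N or contact force between the fingers and board_c3 above 2.5 N)).
It fails at once if the board is flicked or slammed (turning faster than 5 rad/s) (velocity of joint board above 5 rad/s).
It fails at once if the binder is shoved more than 25 mm, lifted or tipped (distance of binder from where it was at the start of the episode above 0.025 m or height (world z) of binder above 0.012 m or angle between binder's own z axis and vertical above 0.08 rad).
It fails at once if a bail, the coaster, the basket or a ball is moved or lifted (by more than 20 mm, a ball 30 mm) (distance of any of bail_a, bail_b, coaster, basket from where it was at the start of the episode above 0.02 m or distance of any of ball_a_center, ball_b_center from where it was at the start of the episode above 0.03 m).
It also fails if it takes over 48 s, if anything falls off the work surface, if the arm or the gripper's body presses on something with over 40 N, if the wrist force passes 120 N, or if a joint passes its speed limit or range.

## Robot

A 7-joint arm with a two-finger parallel gripper is mounted at the origin on the work surface. World frame = base frame: x ahead of the robot, y to its left, z up, the work surface at z = 0. Lengths are in mm, angles in rad, forces in N, time in s.
With the tool pointing down it reaches from about 425 to 1025 mm from the base axis. Payload 9.4 kg.
Tool frame: the origin (TCP) lies on the centre line of the jaws, within the pads' length; the fingertips stand 25 mm ahead of it and the grasp point (between the pads) lies 6 mm ahead of it; z points along the fingers, y is the line along which they close (so a half turn about z gives the same grasp; the last joint's range is limited). The gripper opens to 93 mm and grips with 3 to 60 N. Pads are 15 mm wide; open, the fingers measure 128 mm over their backs; the gripper's body (75 mm by 188 mm) begins 65 mm behind the grasp point.
Start: joints at [1.101, 0.599, -0.003, 1.599, 0.002, 0.943, -0.08], TCP at [277.504, -669.788, 243.618] pointing down, gripper open.
Joint ranges: [-2.57, 2.57], [-0.35, 1.97], [-1.29, 1.29], [0.11, 2.56], [-1.05, 4.19], [0.11, 1.86], [-2.63, 2.63]. Speed limits (rad/s): [2.22, 2.22, 3.01, 3.01, 3.14, 3.14, 3.14].

## Interface

Orientations are given as a rotation vector (axis times angle).
In Python, from cell import * gives the robot as it stands.
- The arm moves only by the shell command python3 -m jog 'ROWS' [FORCE]. ROWS is JSON, a list that holds one entry, the list of rows, each a list of 7 numbers: the shift along the world's x, y, z in m, then the turn, a rotation vector about the world's x, y, z in degrees, then the opening in per cent of the stroke, from 0 (shut) to 100 (fully open). A call has 1 to 12 rows; each row shifts and turns the commanded pose from where the row before left it; what a row does not reach is not made up. A row lasts 1/10 s, in which the tool goes at most 50 mm and 8.59 degrees, less where a joint would pass 70% of its speed; a pose out of reach is approached as far as the arm can. A call is refused whole if a number of a shift passes 0.05 or a number of a turn 8.59, either way. A call with a gripper value outside its range is refused whole. The fingers move at their own pace and stop on an object; FORCE is the grip in N (left out, the last holds). Time passes only in rows, so rows that do not move let the fingers close. It gives the time, the measured TCP pose, the force, the opening and the grip force at its end, in the units of the state.
- state(): the state, without advancing time (a new reading comes with each control period).
- grab_frame(name): name is "scene" or "top"; returns a dict with "img" (400x640x3 uint8, red, green, blue), "depth" (400x640 float32, mm along the optical axis (not along the pixel's ray), 0 where there is no reading), "intrinsics" (3x3 intrinsics, pixels), "extrinsics" (4x4, takes a point from camera to world coordinates). Camera axes: x right, y down, z forward; pixel columns grow to the right and rows downward; lengths in mm; the calibration is good to about 2 mm. A picture is of the moment at which its call begins.
- close_job(): hands the job in; it is judged then, once.
The state is a dict: "time_s": time; "q": joint angles; "joint_velocities": joint speeds; "joint_torque": joint torques, N m; "eef_pos": TCP position; "ee_rot": TCP orientation; "ft_force": force on the tool from outside, world axes, zero at the start; "moment": the same for the moment, N m; "grip_width": opening from 0.0 (shut) to 1.0 (fully open); "grip_force": force on a finger pad.
Only numpy, scipy, OpenCV 4.12 (cv2) and the standard library are available. Lean on these libraries where they do the work, as an engineer would, in place of code of your own. Each camera call takes 0.05 s, during which the arm holds its last target. There are 200 camera calls.

## Working session

There is one attempt and no reset: what is moved stays moved. The work goes in short steps, Python scripts to look and compute and a shell command to move; the robot and the scene stay as the last step left them, time stands still between calls to the robot, and variables do not carry over. Pictures are saved under pics/ and viewed, at most 10 in all, crops included, and the job is handed in when it is done.

```bash
mkdir -p pics
cat > h.py <<'E'
from cell import *
import numpy as np, cv2
def cap(n,f):
    d=grab_frame(n); cv2.imwrite(f,d["img"][:,:,::-1]); np.savez(f+'.npz',**d); return d
def cloud(d):
    K=np.array(d["intrinsics"]);T=np.array(d["extrinsics"]);z=d["depth"].astype(float)
    v,u=np.mgrid[:z.shape[0],:z.shape[1]]
    p=np.stack([(u-K[0,2])/K[0,0]*z,(v-K[1,2])/K[1,1]*z,z],-1)
    return p@T[:3,:3].T+T[:3,3]
E
python3 - <<'E'
from h import *
for n in("top","scene"):
    d=cap(n,f"pics/{n}0.png"); print(n,np.round(d["extrinsics"],3).tolist())
s=state();print(s)
E
```

```text
top [[-0.007, -0.983, 0.184, 383.277], [-1.0, 0.004, -0.019, 147.729], [0.017, -0.184, -0.983, 1211.138], [0.0, 0.0, 0.0, 1.0]]
scene [[0.775, 0.531, -0.341, 966.211], [0.631, -0.655, 0.415, -281.61], [-0.003, -0.537, -0.844, 925.311], [0.0, 0.0, 0.0, 1.0]]
{'time_s': 0.1, 'q': array([ 1.1012945 ,  0.60002546, -0.0025314 ,  1.60004898,  0.00181016,
        0.94287441, -0.07978406]), 'joint_velocities': array([ 0.00014068, -0.00192155, -0.00067238, -0.00095496,  0.0002267 ,
       -0.0002873 ,  0.00146883]), 'joint_torque': array([ 4.83508469e-03, -7.66562819e+01,  1.50205057e+00, -2.52941787e+01,
       -5.23440423e-02,  1.35760751e-02,  6.37688277e-05]), 'eef_pos': array([ 277.34475606, -669.42792177,  242.86099015]), 'ee_rot': array([-3.07990618e+00, -6.12908825e-01,  6.31217678e-04]), 'ft_force': array([ 0.23489097,  0.95625752, -0.25451211]), 'moment': array([0.0042065 , 0.00263978, 0.062256  ]), 'grip_force': 0.0, 'grip_width': 0.9997400279174374}
```

View pics/top0.png

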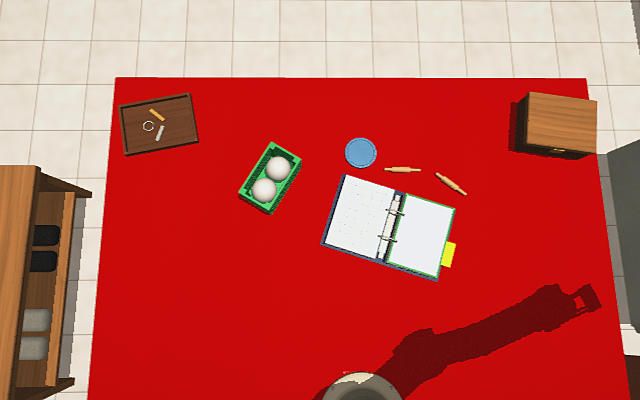

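View pics/scene0.png

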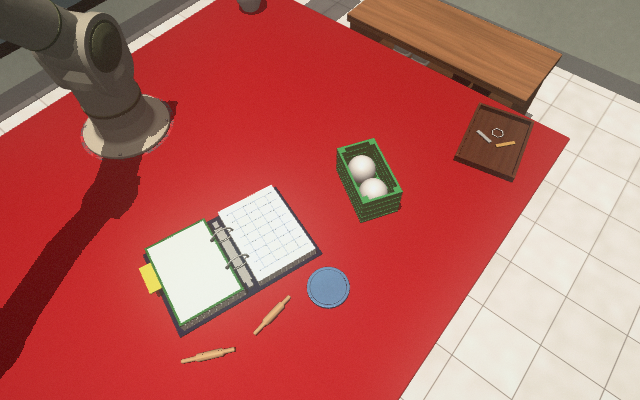

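The top view shows the binder turned clockwise: board centre is near (422,235), tab (449,254), rings (392,212) and (386,238), with the basket at (270,178). The scene view shows the tab at (150,278) with clear space around it.

Run:
```python
from h import *
for n in("top","scene"):
    d=dict(np.load(f"pics/{n}0.png.npz")); P=cloud(d); I=d["img"].astype(int)
    r,g,b=I[...,0],I[...,1],I[...,2]
    reg=(P[...,0]>350)&(P[...,0]<900)&(P[...,1]<210)&(P[...,1]>-350)&(d["depth"]>0)
    yel=reg&(r>180)&(g>180)&(b<110)
    pg=reg&(P[...,2]>20)&(P[...,2]<48)&~yel&(g>60)
    pg=cv2.morphologyEx(pg.astype(np.uint8),cv2.MORPH_OPEN,np.ones((3,3)))
    k,l,st,_=cv2.connectedComponentsWithStats(pg); 
    for m,nm in((pg>0,'pages'),(yel,'tab')):
        q=P[m]; rc=cv2.minAreaRect(q[:,:2].astype(np.float32)); print(n,nm,m.sum(),np.round(rc[0],1),np.round(rc[1],1),round(rc[2],2),'z',np.percentile(q[:,2],[5,50,95]).round(1))
    for nm,m in(('basket',reg*0+((g>90)&(r<80)&(b<110)&(P[...,2]>70)&(P[...,2]<110)&(P[...,0]<900)&(P[...,0]>300))),):
        q=P[m>0]; print(nm,len(q)); 
        if len(q)>20:print(cv2.minAreaRect(q[:,:2].astype(np.float32)))
    ring=reg&(P[...,2]>52)&(P[...,2]<70); print('ring',ring.sum(),P[ring].mean(0) if ring.any() else 0)
```

```text
top pages 7464 [525.  -90.9] [331.2 211.2] 71.94 z [27.8 33.  38.2]
top tab 239 [ 441.6 -258. ] [40.5 73.8] 70.71 z [26.3 34.7 38.7]
basket 227
((659.067626953125, 252.1157989501953), (98.18605041503906, 172.2339630126953), 59.0044059753418)
ring 124 [640.18724975 111.91984121  60.26766399]
scene pages 11399 [551.3  -6.3] [517.1 214.5] 72.11 z [29.6 34.7 38.9]
scene tab 347 [ 439.5 -253.8] [26.2 70.7] 71.74 z [34.1 36.7 38.9]
basket 79
((659.5948486328125, 247.1002655029297), (96.42800903320312, 168.8273162841797), 58.976436614990234)
ring 293 [653.48720162 123.47148182  61.60896108]
```

```bash
python3 -m jog '[[[0.009,0.022,-0.004,0,0,8.25,0],[0.009,0.022,-0.004,0,0,8.25,0],[0.009,0.022,-0.004,0,0,8.25,0],[0.009,0.022,-0.004,0,0,8.25,0],[0.009,0.022,-0.004,0,0,8.25,0],[0.009,0.022,-0.004,0,0,8.25,0],[0.009,0.022,-0.004,7.13,-2.32,0,0],[0.009,0.022,-0.004,7.13,-2.32,0,0],[0.009,0.022,-0.004,7.13,-2.32,0,0],[0.009,0.022,-0.004,7.13,-2.32,0,0],[0.009,0.022,-0.004,7.13,-2.32,0,0],[0.009,0.022,-0.004,7.13,-2.32,0,0]]]' 10
cat > plan.py <<'E'
from h import *
from scipy.spatial.transform import Rotation as R
C=np.array([524,-92.]);ex=np.array([.951,-.309]);ey=np.array([.309,.951])
def where():
    s=state();t=s["eef_pos"];M=R.from_rotvec(s["ee_rot"]).as_matrix();tz=M[:,2]
    p=t+25*tz;d=p[:2]-C
    print('t',round(s["time_s"],2),'TCP',t.round(1),'tip(binder)',np.round([d@ex,d@ey,p[2]],1),'tilt',np.degrees(np.arctan2(tz[:2]@ey,-tz[2])).round(1),'tz.ex',round(tz[:2]@ex,3),'ty',M[:,1].round(3),'F',s["ft_force"].round(1),'q',s["q"].round(2),'w',round(s["grip_width"],2))
    return t,M
def delta(px,py,pz,th):
    t,M=where();th=np.radians(th);e3=np.r_[ex,0];f3=np.r_[ey,0];k=np.array([0,0,1.])
    z=np.sin(th)*f3-np.cos(th)*k;y=e3 if M[:,1]@e3>0 else -e3;T=np.c_[np.cross(y,z),y,z]
    q=np.r_[C+px*ex+py*ey,pz]-25*z
    print('shift mm',(q-t).round(1),'turn deg',np.degrees(R.from_matrix(T@M.T).as_rotvec()).round(2))
E
python3 -c "
from plan import *
delta(-30,-260,60,60)"
```

```text
time_s: 1.3
eef_pos: [385.7, -405.7, 195.8]
ee_rot: [-2.06, -1.495, -0.86]
ft_force: [-0.1, 1.3, -0.7]
grip_width: 0.025
grip_force: 0.0
t 1.3 TCP [ 385.7 -405.7  195.8] tip(binder) [ -34.5 -323.3  178.2] tilt 45.2 tz.ex 0.002 ty [ 0.951 -0.31   0.001] F [-0.1  1.3 -0.7] q [ 1.35  0.78 -0.55  1.75 -0.31  1.15  0.73] w 0.02
shift mm [  22.7   55.1 -123.3] turn deg [14.04 -4.5   0.08]
```

```bash
python3 -m jog '[[[0.0028,0.0069,-0.0179,7,-2.25,0,0],[0.0028,0.0069,-0.0179,7,-2.25,0,0],[0.0028,0.0069,-0.0179,0,0,0,0],[0.0028,0.0069,-0.0179,0,0,0,0],[0.0028,0.0069,-0.0179,0,0,0,0],[0.0028,0.0069,-0.0179,0,0,0,0],[0.0028,0.0069,-0.0179,0,0,0,0],[0.0028,0.0069,-0.0179,0,0,0,0],[0,0,-0.008,0,0,0,0],[0,0,-0.008,0,0,0,0],[0,0,0,0,0,0,0]]]'
python3 - <<'E'
from plan import *
delta(-30,-184,14,60)
d=cap("scene","pics/s1.png"); cv2.imwrite("pics/s1c.png",cv2.resize(d["img"][170:350,40:280,::-1],None,fx=3,fy=3))
E
```

```text
time_s: 2.4
eef_pos: [407.6, -350.9, 35.7]
ee_rot: [-1.87, -1.357, -1.072]
ft_force: [-0.4, -0.8, 0.5]
grip_width: 0.004
grip_force: 0.0
t 2.4 TCP [ 407.6 -350.9   35.7] tip(binder) [ -30.7 -260.6   23. ] tilt 59.7 tz.ex -0.0 ty [ 0.951 -0.31  -0.001] F [-0.4 -0.8  0.5] q [ 1.35  1.11 -0.57  1.78 -0.37  1.03  0.88] w 0.0
shift mm [24.3 72.6 -9.2] turn deg [ 0.26 -0.16  0.03]
```

View pics/s1c.png

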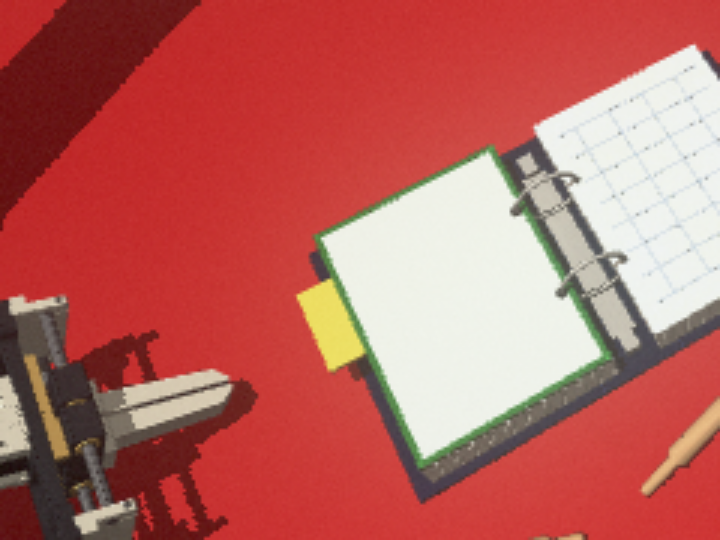

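The closed fingers (crop (230,385)) are level with the yellow tab (330,325) and clear of everything, so I slide in underneath.

```bash
python3 -m jog '[[[0.0025,0.0073,-0.003,0,0,0,0],[0.0025,0.0073,-0.003,0,0,0,0],[0.0025,0.0073,-0.003,0,0,0,0],[0.0025,0.0073,0,0,0,0,0],[0.0025,0.0073,0,0,0,0,0],[0.0025,0.0073,0,0,0,0,0],[0.0025,0.0073,0,0,0,0,0],[0.0025,0.0073,0,0,0,0,0],[0.0025,0.0073,0,0,0,0,0],[0.0018,0.0073,0,0,0,0,0],[0,0,0,0,0,0,0]]]'
python3 - <<'E'
from plan import *
where()
# plan
import numpy as np
th=60;prev=None;W=[]
for i in range(11): f=i/10; W.append((0,-184+f*(184-150.2),14+f*(109.8-14),60))
for b in range(38,183,8):
    th=60 if b<=90 else 60-35*(b-90)/90
    B=np.radians(b);u=np.array([-np.cos(B),np.sin(B)]);dd=np.array([np.sin(B),np.cos(B)])
    r=168-18*min(1,(b-30)/100)
    p=r*u+(-2-7.5*abs(np.sin(B+np.radians(th))))*dd+[0,34]
    W.append((b,p[0],p[1],th))
def tcp(w):
    t=np.radians(w[3]); return np.array([w[1]-25*np.sin(t),w[2]+25*np.cos(t)])
for a,c in zip(W,W[1:]):
    e=tcp(c)-tcp(a);g=c[3]-a[3]
    print(c[0],np.round(c[1:],1),'row',np.round([e[0]*.309e-3,e[0]*.951e-3,e[1]*1e-3],4),np.round([g*.951,-g*.309],2))
E
```

```text
time_s: 3.55
eef_pos: [432.4, -276.5, 27.6]
ee_rot: [-1.868, -1.358, -1.072]
ft_force: [0.4, -0.7, -0.6]
grip_width: 0.005
grip_force: 0.0
t 3.55 TCP [ 432.4 -276.5   27.6] tip(binder) [ -30.2 -182.2   15. ] tilt 59.7 tz.ex -0.001 ty [ 0.951 -0.308 -0.   ] F [ 0.4 -0.7 -0.6] q [ 1.3   1.11 -0.62  1.9  -0.42  0.87  0.88] w 0.0
0 [-180.6   23.6   60. ] row [0.001  0.0032 0.0096] [0. 0.]
0 [-177.2   33.2   60. ] row [0.001  0.0032 0.0096] [0. 0.]
0 [-173.9   42.7   60. ] row [0.001  0.0032 0.0096] [0. 0.]
0 [-170.5   52.3   60. ] row [0.001  0.0032 0.0096] [0. 0.]
0 [-167.1   61.9   60. ] row [0.001  0.0032 0.0096] [0. 0.]
0 [-163.7   71.5   60. ] row [0.001  0.0032 0.0096] [0. 0.]
0 [-160.3   81.1   60. ] row [0.001  0.0032 0.0096] [0. 0.]
0 [-157.    90.6   60. ] row [0.001  0.0032 0.0096] [0. 0.]
0 [-153.6  100.2   60. ] row [0.001  0.0032 0.0096] [0. 0.]
0 [-150.2  109.8   60. ] row [0.001  0.0032 0.0096] [0. 0.]
38 [-137.1  129.1   60. ] row [0.0041 0.0125 0.0193] [0. 0.]
46 [-121.3  146.4   60. ] row [0.0049 0.015  0.0173] [0. 0.]
54 [-103.4  161.2   60. ] row [0.0055 0.0171 0.014
[... 357 characters left out ...]
.0027] [-2.96  0.96]
110 [ 48.5 179.8  52.2] row [ 0.0068  0.0208 -0.0058] [-2.96  0.96]
118 [ 68.2 170.1  49.1] row [ 0.0063  0.0195 -0.0087] [-2.96  0.96]
126 [ 86.1 157.7  46. ] row [ 0.0058  0.0179 -0.0113] [-2.96  0.96]
134 [102.5 143.6  42.9] row [ 0.0053  0.0165 -0.0132] [-2.96  0.96]
142 [116.8 128.1  39.8] row [ 0.0048  0.0146 -0.0146] [-2.96  0.96]
150 [128.5 111.5  36.7] row [ 0.0039  0.0121 -0.0158] [-2.96  0.96]
158 [137.8  93.4  33.6] row [ 0.0032  0.0099 -0.0173] [-2.96  0.96]
166 [144.5  74.3  30.4] row [ 0.0025  0.0075 -0.0184] [-2.96  0.96]
174 [148.7  54.4  27.3] row [ 0.0016  0.0051 -0.0193] [-2.96  0.96]
182 [150.1  34.1  24.2] row [ 0.0008  0.0025 -0.0197] [-2.96  0.96]
```

```bash
python3 -m jog '[[[0.001,0.003,0.0095,0,0,0,0],[0.001,0.003,0.0095,0,0,0,0],[0.001,0.003,0.0095,0,0,0,0],[0.001,0.003,0.0095,0,0,0,0],[0.001,0.003,0.0095,0,0,0,0],[0.001,0.003,0.0095,0,0,0,0],[0.001,0.003,0.0095,0,0,0,0],[0.001,0.003,0.0095,0,0,0,0],[0.001,0.003,0.0095,0,0,0,0],[0.001,0.003,0.0095,0,0,0,0],[0,0,0,0,0,0,0]]]'
python3 - <<'E'
from plan import *
delta(-30,-150,110,60)
d=cap("scene","pics/s2.png"); cv2.imwrite("pics/s2c.png",cv2.resize(d["img"][150:350,40:300,::-1],None,fx=2.5,fy=2.5))
E
```

```text
time_s: 4.65
eef_pos: [442.5, -247.0, 123.8]
ee_rot: [-1.869, -1.36, -1.073]
ft_force: [0.6, -0.9, -0.7]
grip_width: 0.006
grip_force: 0.0
t 4.65 TCP [ 442.5 -247.   123.8] tip(binder) [ -29.6 -151.   111.2] tilt 59.7 tz.ex -0.0 ty [ 0.951 -0.308  0.001] F [ 0.6 -0.9 -0.7] q [ 1.3   0.96 -0.68  1.96 -0.49  0.91  0.82] w 0.01
shift mm [-0.1  1.1 -1.3] turn deg [ 0.31 -0.06 -0.05]
```

View pics/s2c.png

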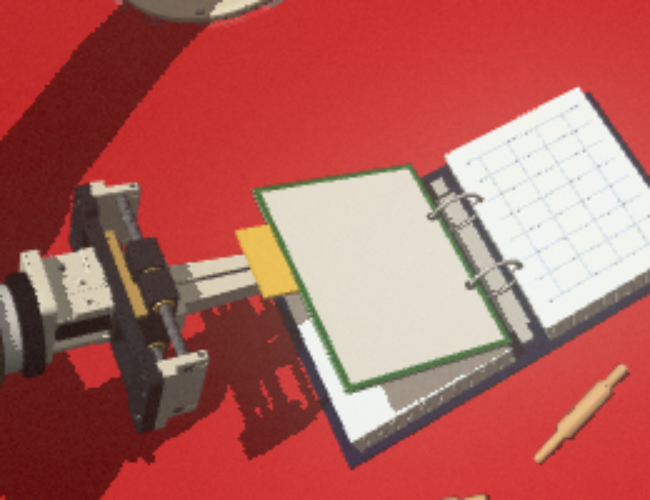

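The board is raised to about 30° and rests on the fingers at the tab (crop (268,262)). The binder hasn't moved, so I continue over the top.

```bash
python3 -m jog '[[[0.0041,0.0125,0.0185,0,0,0,0],[0.0049,0.015,0.0173,0,0,0,0],[0.0055,0.0171,0.0148,0,0,0,0],[0.0061,0.0188,0.0121,0,0,0,0],[0.0066,0.0202,0.0091,0,0,0,0],[0.0069,0.0212,0.006,0,0,0,0],[0.007,0.0217,0.0027,0,0,0,0],[0.0071,0.0219,0,-1.48,0.48,0,0],[0.007,0.0216,-0.0027,-2.96,0.96,0,0],[0.0068,0.0208,-0.0058,-2.96,0.96,0,0],[0,0,0,0,0,0,0]]]'
python3 - <<'E'
from plan import *
delta(-30,48.5,179.8,52.2)
d=cap("scene","pics/s3.png"); cv2.imwrite("pics/s3c.png",cv2.resize(d["img"][100:350,40:340,::-1],None,fx=2.3,fy=2.3))
E
```

```text
time_s: 5.8
eef_pos: [503.9, -51.3, 196.1]
ee_rot: [-1.967, -1.441, -0.958]
ft_force: [-1.2, -0.4, 0.2]
grip_width: 0.011
grip_force: 0.0
t 5.8 TCP [503.9 -51.3 196.1] tip(binder) [-31.8  52.2 180.7] tilt 51.9 tz.ex -0.005 ty [ 0.953 -0.302  0.001] F [-1.2 -0.4  0.2] q [ 1.04  0.76 -0.84  2.17 -0.72  0.57  0.68] w 0.01
shift mm [ 0.4 -4.1 -1. ] turn deg [ 0.31 -0.04 -0.43]
```

View pics/s3c.png

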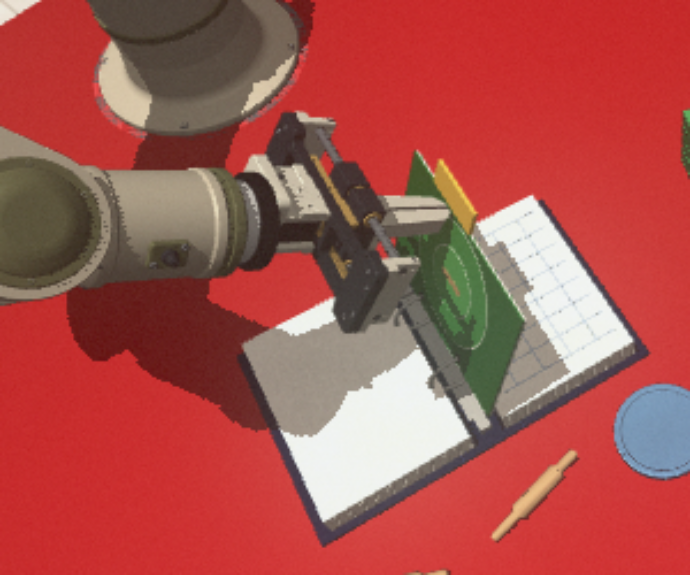

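The board now stands past upright, with the green face to the fingers at crop (440,215). The binder and bystanders look undisturbed. I push on down.

```bash
python3 -m jog '[[[0.0063,0.0185,-0.009,-2.96,0.96,0,0],[0.0058,0.0172,-0.0113,-2.96,0.96,0,0],[0.0053,0.0158,-0.0132,-2.96,0.96,0,0],[0.0048,0.014,-0.0146,-2.96,0.96,0,0],[0.0039,0.0115,-0.0158,-2.96,0.96,0,0],[0.0032,0.0095,-0.0173,-2.96,0.96,0,0],[0.0025,0.0075,-0.0184,-2.96,0.96,0,0],[0,0,0,0,0,0,0]]]'
python3 -c "
from plan import *
delta(-30,149,38,25)"
```

```text
time_s: 6.65
eef_pos: [535.5, 39.9, 94.2]
ee_rot: [-2.237, -1.631, -0.6]
ft_force: [0.5, 1.1, 0.6]
grip_width: 0.003
grip_force: 0.0
t 6.65 TCP [535.5  39.9  94.2] tip(binder) [-29.9 141.5  72.5] tilt 30.1 tz.ex -0.003 ty [ 0.952 -0.305 -0.002] F [0.5 1.1 0.6] q [ 0.51  0.72 -0.59  2.22 -0.71  0.21  0.45] w 0.0
shift mm [  2.7   9.  -33.5] turn deg [-4.91  1.48 -0.23]
```

```bash
python3 -m jog '[[[0.002,0.006,-0.006,-5,1.6,0,0],[0.002,0.006,-0.006,-5,1.6,0,0],[0,0,0,0,0,0,0]]]'
python3 -c "
from plan import *
delta(-30,149,38,10)"
```

```text
time_s: 6.95
eef_pos: [539.9, 53.8, 83.8]
ee_rot: [-2.344, -1.719, -0.414]
ft_force: [-0.4, 1.8, -1.3]
grip_width: 0.005
grip_force: 0.0
t 6.95 TCP [539.9  53.8  83.8] tip(binder) [-30.  152.1  60.3] tilt 20.0 tz.ex -0.002 ty [ 0.954 -0.3    0.001] F [-0.4  1.8 -1.3] q [ 0.2   0.65 -0.31  2.21 -0.67  0.23  0.3 ] w 0.0
shift mm [  0.2   1.1 -21.2] turn deg [-9.54  3.09 -0.52]
```

```bash
python3 -m jog '[[[0.0005,0.002,-0.005,-4.7,1.5,0,0],[0.0005,0.001,-0.005,-4.7,1.5,0,0],[0,0,-0.005,0,0,0,0],[0,0,-0.005,0,0,0,0],[0,0,-0.002,0,0,0,0],[0,0,0,0,0,0,0]]]'
python3 -c "
from plan import *
delta(-30,149,35,10)"
```

```text
time_s: 7.55
eef_pos: [540.2, 51.6, 61.6]
ee_rot: [-2.448, -1.774, -0.225]
ft_force: [-2.4, 9.3, 15.6]
grip_width: 0.005
grip_force: 7.6
t 7.55 TCP [540.2  51.6  61.6] tip(binder) [-29.  146.2  37.1] tilt 10.6 tz.ex -0.002 ty [ 0.95  -0.311 -0.002] F [-2.4  9.3 15.6] q [-0.07  0.66 -0.04  2.2  -0.6   0.26  0.16] w 0.01
shift mm [-0.1  3.2 -2. ] turn deg [-0.58  0.06  0.13]
```

```bash
python3 -m jog '[[[0.0003,0.001,-0.001,0,0,0,0],[0,0,0,0,0,0,0],[0,0,0,0,0,0,0],[0,0,0.004,0,0,0,0],[0,0,0.01,0,0,0,0],[0,0,0.02,0,0,0,0],[-0.003,-0.01,0.02,0,0,0,0],[-0.005,-0.015,0.02,0,0,0,0],[-0.005,-0.02,0.02,0,0,0,0],[-0.005,-0.02,0.02,0,0,0,0],[-0.005,-0.02,0.02,0,0,0,0],[0,0,0,0,0,0,0]]]'
python3 - <<'E'
from plan import *
where()
d=cap("scene","pics/s4.png"); cv2.imwrite("pics/s4c.png",cv2.resize(d["img"][100:350,100:400,::-1],None,fx=2.3,fy=2.3))
P=cloud(d);I=d["img"].astype(int)
r,g,b=I[...,0],I[...,1],I[...,2]
m=(r>150)&(g>140)&(b<110)&(P[...,0]>400)&(P[...,0]<750)&(P[...,1]<200)&(P[...,1]>0)&(P[...,2]<80)
q=P[m];print(m.sum(),q.mean(0),np.percentile(q[:,2],[5,50,95]))
D=P[m][:,:2]-C;print((D@ex).mean(),(D@ey).mean(),'expect -30 178')
E
```

```text
time_s: 8.75
eef_pos: [517.9, -37.1, 196.0]
ee_rot: [-2.459, -1.774, -0.224]
ft_force: [0.8, 0.1, -0.3]
grip_width: 0.006
grip_force: 0.0
t 8.75 TCP [517.9 -37.1 196. ] tip(binder) [-22.6  54.8 171.4] tilt 10.3 tz.ex 0.005 ty [ 0.949 -0.316  0.004] F [ 0.8  0.1 -0.3] q [-0.05  0.42  0.16  2.15 -0.45  0.58  0.15] w 0.01
264 [551.48715145  85.14792361  36.519116  ] [33.80179406 36.46703357 39.30180782]
-28.598427365401125 176.96120514678367 expect -30 178
```

View pics/s4c.png

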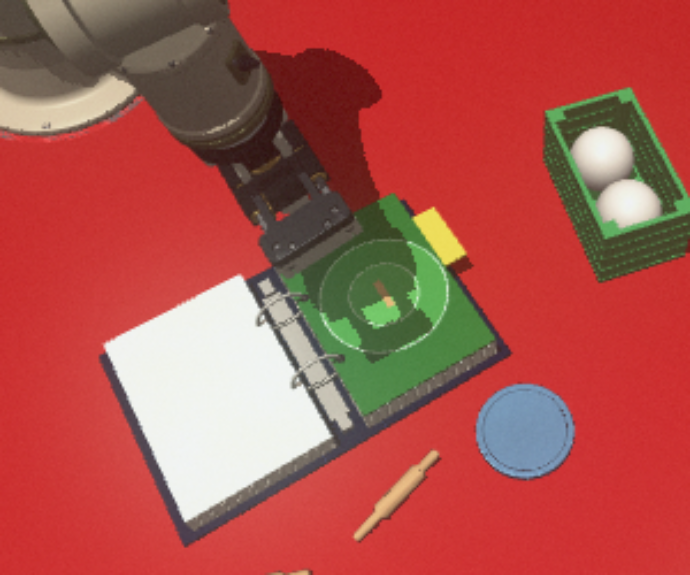

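The board lies flat with the green side up. The tab (crop (440,237)) is at z ≈ 36 mm, everything else is in place, and the hand is clear above.

```bash
python3 -m jog '[[[0,0,0,0,0,0,0],[0,0,0,0,0,0,0],[0,0,0,0,0,0,0]]]' && python3 -c "
from cell import *
print(close_job())"
```

```text
time_s: 9.1
eef_pos: [517.7, -31.6, 193.1]
ee_rot: [-2.449, -1.781, -0.218]
ft_force: [-0.1, -0.1, -0.1]
grip_width: 0.005
grip_force: 0.0
the job is handed in; nothing more can be done
None
```

The board is turned over the rings and lies flat, green side up, on the left-hand pages with the hand clear; the last image shows nothing else visibly moved, and the job is handed in at about 9 s (no verdict was returned).

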